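# Hold the key cutter's spring guard open

## Task

I need to get at the cutter wheel of the key cutting machine: first switch the machine off by pushing the red-ball lever on the yellow switch box fully over, away from the robot, with the guard still shut. Then take the red grip on the machine's clear, amber-sided guard, raise the guard to 60 degrees (level with the green pointer rod) and keep it there: the guard springs shut, so never let it snap back, and finish while still holding it open by the grip, leaving everything else on the bench where it is.

Things in the scene. Friction and masses are not known exactly. Their poses are not given: they have to be found in the camera images.
- machine: green key cutting machine fixed to the bench, 380 x 260 mm. Origin: under it, on the bench; x to its rear (motor), y to its left along the hinge, z up. A low black chip tray reaches 210 mm in front of the origin, the bed 170 mm behind. Two key vises (x -100, y +45 and +95 mm) rise to 111 mm, the belt cover on the right (y -130 to -95 mm) to 148 mm.
- pointer (a point): upper end of the green pointer rod, 8 mm thick, fixed to the machine 76 mm left of its middle: the rod runs 115 mm straight up from the hinge axis, leaning to the front at 60 degrees above level, and shows the angle to which to raise the guard
- guard (a joint): angle of the guard in rad: 0 shut (panel level), growing as its front edge is raised, stop at 1.7; 60 degrees is 1.047. A spring and its weight always pull it shut, from any angle, with about 2 to 4 N at the grip. The guard is a clear panel 135 x 110 mm, 5 mm thick, edged black, with a 35 mm amber skirt below it.
- guard_hinge (a point): point on the guard's hinge axis, midway across; 20 mm behind the machine's origin and 160 mm above the bench; it stays put as the guard turns. Its axes turn with the guard: y along the hinge axis, x from the guard's front edge to the hinge, z out of the panel's outer face (up when shut)
- guard_knob (a point): centre of the red grip on the guard: a drum 28 mm in diameter, 36 mm long, axis parallel to the hinge, on a 12 mm stem, 40 mm above the panel's top face; when shut 125 mm in front of the hinge axis and 45 mm above it. Axes as guard_hinge. Pinched by its flat ends (36 mm apart, along y) it can turn between the fingers as the guard swings.
- switchbox: yellow switch box fixed to the bench, 100 (x) x 75 x 45 mm high, with a grey block 70 x 50 x 25 mm on it that carries the lever. Origin: centre of its underside; x points away from the robot, from the green dot (on) to the red dot (off). It may stand left or right of the machine.
- lever (a joint): angle of the switch lever in rad: 0 leans toward the robot (on), 1.0 leans away from it (off, end stop); it turns about the box's y axis at the middle of the box, 67 mm above the bench, and stays where it is left; about 1 N at the ball moves it
- lever_tip (a point): centre of the red ball (26 mm in diameter) on the end of the switch lever, 80 mm from the lever's pivot (lever rod 10 mm thick)
- blanks: blue tray of key blanks fixed to the bench, 110 x 80 x 30 mm; origin under its centre. It may stand left or right of the machine. Leave alone.
- oilcan: red oil can, 60 mm in diameter, 160 mm tall with its white spout, loose; origin under its centre. Leave alone.
- mug: blue mug, 80 mm in diameter, 90 mm tall, loose; origin under its centre. Leave alone.
- brush: bench brush, 200 mm long, 42 mm wide, lying loose; origin under its middle, x along it to the bristles. Leave alone.
- padlock: brass padlock, 80 x 45 x 25 mm, lying loose; origin under the middle of its case. Leave alone.
Mind the look-alikes: they are no part of the job. Of the things shaped like the switchbox, the yellow one is meant.

How it is judged:
By the outcome, as a careful person would: the job done as asked, in the order asked, and still so for the second after the job is handed in, while the arm keeps its last pose, push and grip.
It also fails if it takes over 51 s, if anything falls off the work surface, if the arm or the gripper's body presses on something with over 40 N, if the wrist force passes 120 N, or if a joint passes its speed limit or range.

## Robot

A 6-joint arm with a two-finger parallel gripper is mounted at the origin on the work surface. World frame = base frame: x ahead of the robot, y to its left, z up, the work surface at z = 0. Lengths are in mm, angles in rad, forces in N, time in s.
With the tool pointing down it reaches from about 300 to 950 mm from the base axis. Payload 3.1 kg.
Tool frame: the origin (TCP) lies midway between the tips of the shut fingers; the grasp point (between the pads) lies 19 mm behind it; z points along the fingers, y is the line along which they close (so a half turn about z gives the same grasp; the last joint's range is limited). The gripper opens to 85 mm and grips with 20 to 120 N. Pads are 22 mm wide; open, the fingers measure 114 mm over their backs; the gripper's body (76 mm by 85 mm) begins 54 mm behind the grasp point. The pads swing forward as they close: fully open they stand 13 mm farther back than shut.
Start: joints at [-1.274, 0.308, 1.634, -0, 1.2, -0.07], TCP at [224.118, -583.441, 231.272] pointing down, gripper open.
Joint ranges: [-3.06, 3.06], [-0.79, 1.96], [0.05, 2.63], [-1.19, 4.34], [0.05, 2.64], [-2.94, 2.94]. Speed limits (rad/s): [2.79, 2.79, 3.14, 3.14, 3.14, 3.14].

## Interface

Orientations are given as a unit quaternion [x, y, z, w].
In Python, from cell import manip gives the robot as it stands.
- The arm moves only by the shell command python3 -m jog 'ROWS'. ROWS is JSON, one flat list of numbers, 5 for each row, row after row: the shift along the tool's x, y, z in cm, then the turn about the tool's z in rad, then the finger opening in cm, from 0 to 8.54. In form: [dx, dy, dz, yaw, claw, dx, dy, dz, yaw, claw, ...]. A call has 1 to 5 rows; each row shifts and turns the commanded pose from where the row before left it, along the tool's axes as they then stand; what a row does not reach is not made up. A row lasts 1/12 s, in which the tool goes at most 41.7 mm and 7.16 degrees, less where a joint would pass 70% of its speed; a pose out of reach is approached as far as the arm can. A call with a gripper value outside its range is refused whole. The fingers move at their own pace and stop on an object; the grip force is fixed at half the most. Time passes only in rows, so rows that do not move let the fingers close. It gives the time, the measured TCP pose, the force, the opening and the grip force at its end, in the units of the state.
- manip.sense(): the state, without advancing time (a new reading comes with each control period).
- manip.read_camera(name): name is "side" or "top"; returns the picture (384x512x3 uint8, blue, green, red); there is no depth.
- manip.camera_model(name): a dict with "fx", "fy", "cx", "cy" (pixels), "R" (3x3) and "t" (3): a world point X has camera coordinates R X + t. Camera axes: x right, y down, z forward; pixel columns grow to the right and rows downward; lengths in mm; the calibration is good to about 2 mm. A picture is of the moment at which its call begins. camera_model takes no time and is no camera call.
- manip.job_done(): hands the job in; it is judged then, once.
The state is a dict: "t": time; "q": joint angles; "joint_vel": joint speeds; "joint_efforts": joint torques, N m; "position": TCP position; "eef_rot": TCP orientation; "ft_force": force on the tool from outside, world axes, zero at the start; "torque": the same for the moment, N m; "finger_gap": finger opening in mm; "grasp_force": force on a finger pad.
Only numpy, scipy, OpenCV 4.12 (cv2) and the standard library are available. Lean on these libraries where they do the work, as an engineer would, in place of code of your own. Each camera call takes 0.05 s, during which the arm holds its last target. There are 200 camera calls.

## Working session

There is one attempt and no reset: what is moved stays moved. The work goes in short steps, Python scripts to look and compute and a shell command to move; the robot and the scene stay as the last step left them, time stands still between calls to the robot, and variables do not carry over. Pictures are saved under pics/ and viewed, at most 10 in all, crops included, and the job is handed in when it is done.

```bash
mkdir -p pics; ls; python3 - <<'E'
from cell import manip
import cv2
for n in("side","top"):
    cv2.imwrite(f"pics/{n}0.png",manip.read_camera(n))
    c=manip.camera_model(n);print(n,c)
print(manip.sense())
E
```

```text
pics
side {'fx': 426.85702446912114, 'fy': 426.85702446912114, 'cx': 256.3218148929665, 'cy': 187.7665525777097, 'R': array([[-0.94283315, -0.33296578,  0.01412222],
       [-0.26392253,  0.72011193, -0.64170375],
       [ 0.20349581, -0.60874674, -0.76682258]]), 't': array([ 476.71224295,  232.01370356, 1406.67772753])}
top {'fx': 489.74996779110984, 'fy': 489.74996779110984, 'cx': 248.8113049341535, 'cy': 187.79362663499975, 'R': array([[ 0.02452164, -0.99967051,  0.00758671],
       [-0.97966443, -0.02554123, -0.19901066],
       [ 0.19913886, -0.00255236, -0.97996796]]), 't': array([  16.55202727,  533.60405164, 1507.69475588])}
{'t': 0.1, 'q': array([-1.27369775e+00,  3.08940903e-01,  1.63510270e+00, -3.89807397e-05,
        1.19972569e+00, -6.96834744e-02]), 'joint_vel': array([-0.00126736, -0.00298629, -0.00215086,  0.00045003,  0.00163919,
       -0.00075603]), 'joint_efforts': array([ 5.61712150e-04, -4.16408229e+01, -2.77644342e+01, -2.02426747e-05,
        4.08540509e-03,  1.63889649e-07]), 'position': array([ 223.8781145 , -582.6923558 ,  230.12693865]), 'eef_rot': array([ 9.83229068e-01,  1.82371639e-01, -1.41522589e-04, -1.07923172e-03]), 'ft_force': array([-0.54135283, -0.81034704,  0.4722149 ]), 'torque': array([0.03142777, 0.02745222, 0.01487086]), 'grasp_force': 0.0, 'finger_gap': 85.60577179478267}
```

View pics/side0.png

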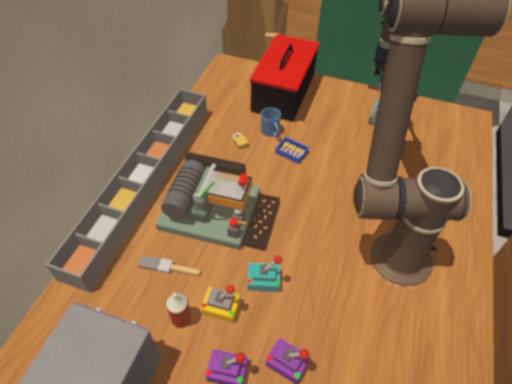

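View pics/top0.png

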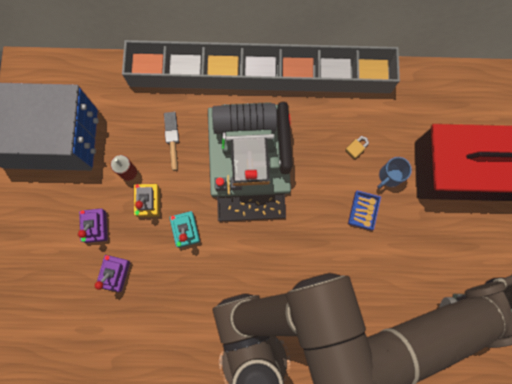

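The side view shows the machine at about (215,200), with the red grip near (243,181), and the yellow box near (221,303) with its ball at (230,289). In the top view the grip is near (251,174), the yellow box near (146,200) and its ball near (139,205). Next I'll enlarge both.

```bash
python3 - <<'E'
import cv2
s=cv2.imread("pics/side0.png");t=cv2.imread("pics/top0.png")
def crop(im,x,y,w,h,k,name):
    c=cv2.resize(im[y:y+h,x:x+w],None,fx=k,fy=k,interpolation=cv2.INTER_CUBIC)
    for i in range(0,w,10):cv2.putText(c,str(x+i),(i*k,8),0,.3,(255,255,255),1);cv2.line(c,(i*k,10),(i*k,14),(255,255,255),1)
    for i in range(0,h,10):cv2.putText(c,str(y+i),(0,i*k+4),0,.3,(255,255,255),1)
    cv2.imwrite(name,c)
crop(s,150,150,140,175,3,"pics/a.png") if 0 else crop(s,155,150,130,100,6,"pics/a.png")
crop(t,120,95,175,130,4,"pics/b.png")
E
```

```text
(no output)
```

View pics/a.png

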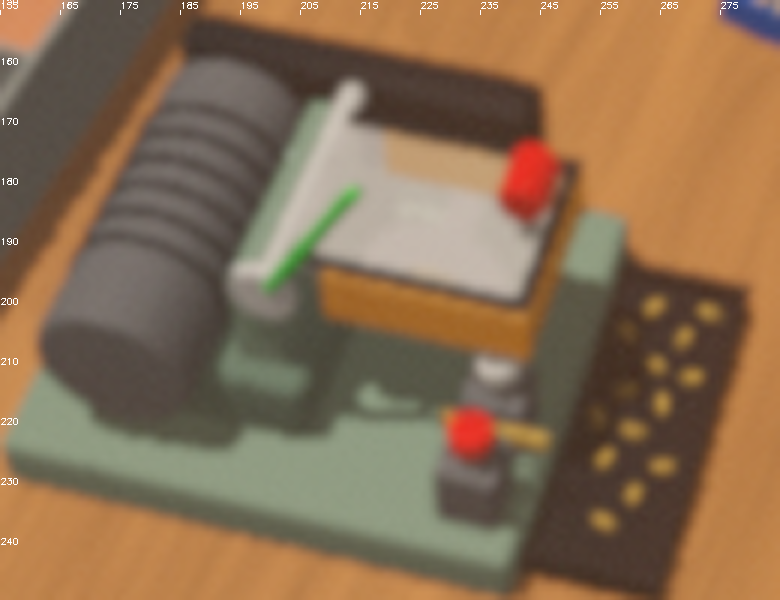

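View pics/b.png

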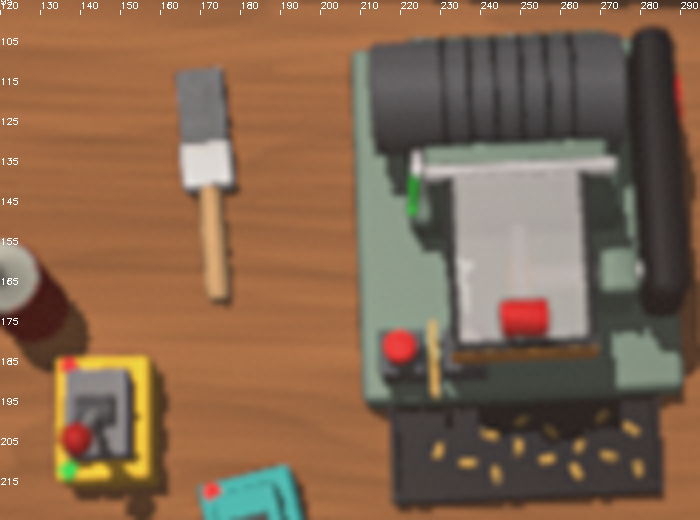

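The grip centre is at side (243,180) and top (251.2,174.5), and the pointer tip at side (214.2,181.7) and top (222.8,148.5). The panel's front corners are at top (233.8,180.8) and (267,180), and side (242,200.5) and (251.2,177.5). In the top view the lever ball is at (139,204.2), with the red dot at (137,186) and the green dot at (137,212).

```bash
cat > h.py <<'E'
import numpy as np
from cell import manip
from scipy.optimize import least_squares
C={n:manip.camera_model(n) for n in("side","top")}
def proj(n,X):
    c=C[n];p=c["R"]@X+c["t"];return np.array([c["fx"]*p[0]/p[2]+c["cx"],c["fy"]*p[1]/p[2]+c["cy"]])
def tri(obs):
    r=least_squares(lambda X:np.concatenate([proj(n,X)-p for n,p in obs]),[600,100,150]);return r.x,r.fun
def loc(p,v):
    x,y,a=p;c,s=np.cos(a),np.sin(a);return np.array([x+c*v[0]-s*v[1],y+s*v[0]+c*v[1],v[2]])
def fit(L):
    f=lambda p:np.concatenate([proj(n,loc(p,v))-o for n,v,o in L])
    r=least_squares(f,[600,100,0],x_scale=[100,100,1]);return r.x,r.fun.reshape(-1,2).round(1)
E
python3 - <<'E'
from h import *
np.set_printoptions(precision=3,suppress=True)
print("knob",*tri([("side",(243,180)),("top",(251.2,174.5))]))
print("ptr",*tri([("side",(214.2,181.7)),("top",(222.8,148.5))]))
print("ball",*tri([("side",(230,289)),("top",(139,204.2))]))
k=(-105,0,205);P=(-37.5,76,259.6);fl=(-115,55,165);fr=(-115,-55,165)
L=[("side",k,(243,180)),("top",k,(251.2,174.5)),("side",P,(214.2,181.7)),("top",P,(222.8,148.5)),
("top",fl,(233.8,180.8)),("top",fr,(267,180)),("side",fl,(242,200.5)),("side",fr,(251.2,177.5))]
p,r=fit(L);print("machine",p,r.tolist())
# box: front/rear dots on top face z=45, + lever ball
g=lambda n,uv,z:least_squares(lambda q:proj(n,np.array([q[0],q[1],z]))-uv,[600,100]).x
for uv in [(137,186),(137,212)]+[(120+a/4,95+b/4) for a,b in [(57,356),(149,356),(154,480),(57,480)]]: print(uv,g("top",uv,45))
tip=(-80*np.sin(.5),0,67+80*np.cos(.5))
b=(50,37.5,45);L=[("side",tip,(230,289)),("top",tip,(139,204.2))]+[("top",(x,y,45),(120+u/4,95+v/4)) for x,y,u,v in [(50,37.5,57,356),(50,-37.5,149,356),(-50,-37.5,154,480),(-50,37.5,57,480)]]
p,r=fit(L);print("box",p,r.tolist(),"tip",loc(p,tip))
E
```

```text
knob [543.175  24.595 203.232] [ 0.409  0.143 -0.029 -0.396]
ptr [602.839 106.371 260.19 ] [ 0.482  0.177 -0.047 -0.484]
ball [457.981 356.842 138.56 ] [ 0.216  0.072 -0.013 -0.246]
machine [646.973  33.25    0.072] [[0.6, 0.1], [-0.4, -0.2], [0.1, 0.2], [-0.0, -0.8], [-1.5, 0.6], [2.3, -0.2], [-0.2, 1.3], [0.1, -0.9]]
(137, 186) [531.283 388.121]
(137, 212) [447.288 382.243]
(134.25, 184.0) [537.59  397.373]
(157.25, 184.0) [539.513 323.788]
(158.5, 215.0) [439.452 313.654]
(134.25, 215.0) [437.488 390.257]
box [491.597 357.324   0.057] [[2.0, 0.3], [0.5, 1.4], [-0.0, -0.5], [0.4, -1.3], [-1.0, -1.4], [-0.5, -0.7]] tip [453.306 355.132 137.207]
```

Triangulated heights match the description: knob at z 203 mm (expected 205), pointer tip at 260 and lever ball at 138. The machine's yaw is about 0.075. I'll raise and align the tool, then cross over in front of the machine.

```bash
python3 -m jog '[0,0,-4,0.1,0, 0,0,-4,0.1,0, 0,0,-4,0.095,0, 3.6,0,0,0,0, 3.6,0,0,0,0]'; python3 -m jog '[3.6,0,0,0,0, 3.6,0,0,0,0, 2.6,-3,0,0,0, 0,-4,0,0,0, 0,-4,0,0,0]'
```

```text
t: 0.52
position: [295.8, -580.5, 356.1]
eef_rot: [0.999, 0.034, 0.001, 0.004]
ft_force: [0.7, -0.8, -0.9]
finger_gap: 25.7
grasp_force: 0.0
t: 0.93
position: [387.0, -459.8, 349.0]
eef_rot: [0.999, 0.037, -0.001, -0.001]
ft_force: [0.5, 0.3, 0.8]
finger_gap: -0.3
grasp_force: 0.0
```

```bash
for i in 1 2 3 4; do python3 -m jog '[0.4,-4,0,0,0, 0.4,-4,0,0,0, 0.4,-4,0,0,0, 0.4,-4,0,0,0, 0.4,-4,0,0,0]'|sed -n 1,2p; done; python3 -m jog '[0,0,0,0,0,0,0,0,0,0]'
```

```text
t: 1.35
position: [390.8, -258.5, 350.6]
t: 1.77
position: [396.2, -57.8, 350.9]
t: 2.18
position: [401.8, 143.1, 351.1]
t: 2.6
position: [407.4, 344.1, 350.8]
t: 2.77
position: [407.4, 343.6, 350.0]
eef_rot: [0.999, 0.038, -0.001, 0.001]
ft_force: [0.1, -0.2, 0.5]
finger_gap: 0.4
grasp_force: 0.0
```

```bash
python3 -m jog '[0,-1,-0,0,0, 0,0,4,0,0, 0,0,4,0,0, 0,0,4,0,0, 0,0,4,0,0]'; python3 -m jog '[0,0,4,0,0, 0,0,2.2,0,0, 0,0,0,0,0]'; python3 -m jog '[1.5,0,0,0,0, 1.5,0,0,0,0, 1.5,0,0,0,0, 1.5,0,0,0,0, 1,0,0,0,0]'; python3 -m jog '[1,0,0,0,0, 1,0,0,0,0,0.5,0,0,0,0]'
```

```text
t: 3.18
position: [407.8, 351.1, 190.4]
eef_rot: [0.999, 0.035, 0.001, -0.0]
ft_force: [-0.0, 0.4, -0.3]
finger_gap: 0.2
grasp_force: 0.0
t: 3.43
position: [403.4, 347.7, 123.4]
eef_rot: [0.999, 0.035, -0.005, 0.004]
ft_force: [-0.7, -0.7, -0.5]
finger_gap: 0.3
grasp_force: 0.0
t: 3.85
position: [480.0, 357.3, 132.1]
eef_rot: [0.999, 0.035, 0.002, -0.001]
ft_force: [-0.5, 0.5, 0.9]
finger_gap: -0.2
grasp_force: 0.4
t: 4.1
position: [503.5, 358.8, 129.9]
eef_rot: [0.999, 0.035, 0.0, -0.0]
ft_force: [-1.5, 0.0, -0.4]
finger_gap: 0.1
grasp_force: 0.5
```

```bash
for i in 1 2 3; do python3 -m jog '[0.4,0,0,0,0,0.4,0,0,0,0,0,0,0,0,0]'|grep -E 'pos|force'; done
```

```text
position: [506.3, 358.9, 129.0]
ft_force: [-9.8, -1.4, 6.9]
grasp_force: 4.6
position: [506.8, 358.9, 128.9]
ft_force: [-25.5, -2.2, 17.7]
grasp_force: 12.7
position: [507.1, 358.9, 128.8]
ft_force: [-40.3, -3.7, 29.6]
grasp_force: 20.9
```

The rising force shows the end stop was reached. I'll back off, lift and take a picture to check.

```bash
python3 -m jog '[-2.4,0,0,0,0, -3,0,0,0,0, -3,0,0,0,0, -2,0,-3,0,0, 0,0,-4,0,0]'|sed -n 1,2p; python3 -m jog '[0,0,-4,0,8.5, 0,0,-4,0,8.5, 0,0,-4,0,8.5,0,0,-3,0,8.5,0,4,0,0,8.5]'|sed -n 1,2p;  python3 -m jog '[0,4,0,0,8.5, 0,4,0,0,8.5,0,4,0,0,8.5,0,4,0,0,8.5,0,0,0,0,8.5]'; python3 - <<'E'
from h import *
import cv2
s=manip.read_camera("side");t=manip.read_camera("top")
a=cv2.resize(s[250:330,170:270],None,fx=4,fy=4,interpolation=2);b=cv2.resize(t[165:245,100:200],None,fx=4,fy=4,interpolation=2)
cv2.imwrite("pics/c.png",np.hstack([a,b]))
E
```

```text
t: 5.27
position: [414.4, 350.0, 194.4]
t: 5.68
position: [428.6, 320.0, 358.7]
t: 6.1
position: [437.2, 147.8, 349.6]
eef_rot: [0.999, 0.033, 0.001, 0.002]
ft_force: [-0.3, 0.2, 0.1]
finger_gap: 85.3
grasp_force: 0.0
```

View pics/c.png

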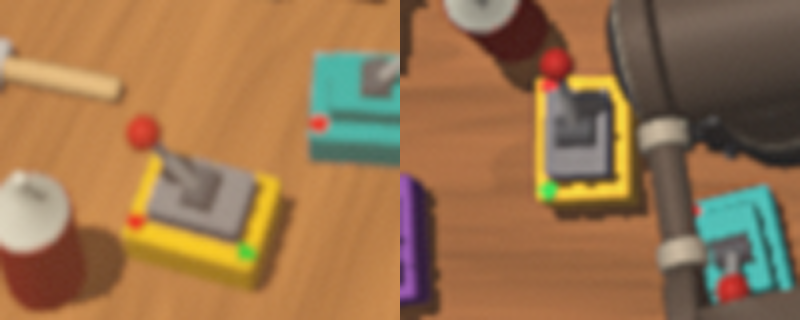

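The lever now leans away past the red dot, with the ball at side (205.7,283) and top (138.7,180.8). I'll confirm its travel and work out the shift to the grip.

```bash
python3 - <<'E'
from h import *
from scipy.spatial.transform import Rotation as R
x,_=tri([("side",(205.7,283)),("top",(138.7,180.8))]);print(x,np.linalg.norm(x-[458,356.8,138.6]))
s=manip.sense();A=R.from_quat(s["eef_rot"]).as_matrix();print(s["position"],A[:,0],A.T@(np.array([543,25,185])-s["position"])/10)
E
```

```text
[528.84127394 362.71148012 138.1309405 ] 71.08904070058801
[437.04824478 152.51602994 349.65530624] [0.99767405 0.06815422 0.00121826] [ 9.6813969  13.45384824 16.46934557]
```

```bash
python3 -m jog '[2.4,3.3,0,0,8.5, 2.4,3.3,0,0,8.5, 2.4,3.4,0,0,8.5, 2.4,3.4,0,0,8.5, 0,0,0,0,8.5]'|sed -n 1,3p;  python3 -m jog '[0,0,4,0,8.5, 0,0,3,0,8.5,0,0,0,0,8.5,0,0,0,0,8.5]'; python3 - <<'E'
from h import *
import cv2
s=manip.sense();print(s["position"])
a=cv2.resize(manip.read_camera("side")[100:230,170:300],None,fx=4,fy=4,interpolation=2)
cv2.imwrite("pics/d.png",a)
p=np.mean([(manip.read_camera("top"),manip.sense()["position"])[1] for i in range(4)],0);print(p)
E
```

```text
t: 6.62
position: [546.3, 23.3, 348.7]
eef_rot: [0.999, 0.034, 0.001, 0.002]
t: 6.95
position: [540.7, 28.6, 277.4]
eef_rot: [0.999, 0.037, -0.003, -0.0]
ft_force: [-0.5, -0.9, 0.1]
finger_gap: 84.9
grasp_force: 0.0
[540.71113552  28.56979744 277.358861  ]
[543.65212055  27.82703507 281.80617903]
```

View pics/d.png

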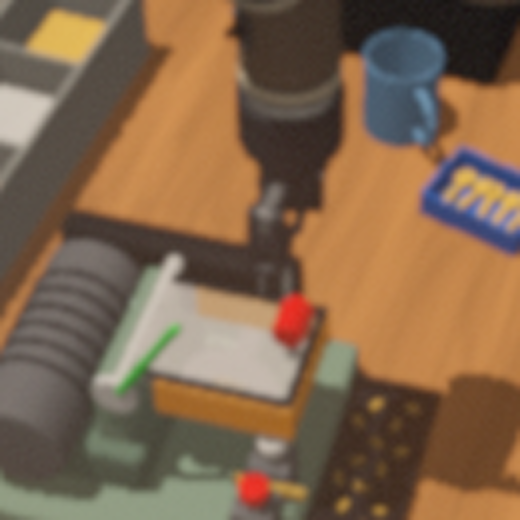

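The open fingers hang straight above the grip, which is at crop (293,320). The guard is still shut. I'll descend and pinch.

```bash
python3 -m jog '[0,0.2,3,0,8.5, 0,0,3,0,8.5, 0,0,2,0,8.5, 0,0,1.6,0,8.5, 0,0,0,0,8.5]'; python3 -m jog '[0,0,0,0,0, 0,0,0,0,0, 0,0,0,0,0, 0,0,0,0,0, 0,0,0,0,0]'; python3 -m jog '[0,0,0,0,0,0,0,0,0,0]'; python3 - <<'E'
from h import *
p=np.mean([(manip.read_camera("top"),manip.sense()["position"])[1] for i in range(6)],0);print(p)
E
```

```text
t: 7.62
position: [540.2, 25.1, 180.9]
eef_rot: [0.999, 0.036, -0.003, -0.0]
ft_force: [-0.8, 0.5, 0.2]
finger_gap: 85.2
grasp_force: 0.0
t: 8.03
position: [543.6, 25.1, 185.2]
eef_rot: [0.999, 0.036, 0.002, -0.0]
ft_force: [-1.4, 1.1, 3.9]
finger_gap: 35.1
grasp_force: 63.5
t: 8.2
position: [543.5, 25.2, 185.1]
eef_rot: [0.999, 0.036, 0.002, -0.0]
ft_force: [-1.8, 0.8, 5.7]
finger_gap: 34.8
grasp_force: 63.7
[543.49344391  25.1556402  185.07003671]
```

The grip is held: the opening is 35 mm on the 36 mm drum. I'll raise it along the 132.9 mm arc in 5° steps.

```bash
python3 -m jog '[0.44,0,-1.07,0,0, 0.53,0,-1.03,0,0, 0,0,0,0,0]'; python3 -m jog '[0.62,0,-0.98,0,0, 0.7,0,-0.93,0,0, 0,0,0,0,0]'
```

```text
t: 8.75
position: [551.8, 25.8, 204.4]
eef_rot: [0.999, 0.036, -0.001, -0.0]
ft_force: [1.8, 0.8, -6.6]
finger_gap: 35.1
grasp_force: 61.3
t: 9.0
position: [565.2, 26.8, 224.4]
eef_rot: [0.999, 0.036, -0.001, -0.0]
ft_force: [-2.4, 1.1, -7.4]
finger_gap: 34.8
grasp_force: 61.2
```

```bash
python3 -m jog '[0.78,0,-0.85,0,0, 0.85,0,-0.79,0,0, 0,0,0,0,0]';python3 -m jog '[0.92,0,-0.71,0,0, 0.97,0,-0.63,0,0, 0,0,0,0,0]'
```

```text
t: 9.25
position: [581.2, 27.9, 240.6]
eef_rot: [0.999, 0.036, -0.001, -0.0]
ft_force: [-4.2, 0.7, -5.3]
finger_gap: 35.3
grasp_force: 61.4
t: 9.5
position: [599.4, 29.2, 253.6]
eef_rot: [0.999, 0.036, -0.002, -0.0]
ft_force: [-5.8, -0.3, -4.7]
finger_gap: 34.9
grasp_force: 62.4
```

Forces stay low and the motion follows the arc.

```bash
python3 -m jog '[1.03,0,-0.54,0,0, 1.07,0,-0.44,0,0, 0,0,0,0,0]';python3 -m jog '[1.11,0,-0.35,0,0, 1.13,0,-0.26,0,0, 0,0,0,0,0,0,0,0,0,0]'; python3 - <<'E'
from h import *
import cv2
s=manip.read_camera("side");t=manip.read_camera("top")
a=cv2.resize(s[110:230,170:270],None,fx=4,fy=4,interpolation=2);b=cv2.resize(t[90:210,200:300],None,fx=4,fy=4,interpolation=2)
cv2.imwrite("pics/e.png",np.hstack([a,b]))
p=np.mean([(manip.read_camera("top"),manip.sense()["position"])[1] for i in range(6)],0);print(p,p-[543.5,25.2,185.1])
E
```

```text
t: 9.75
position: [620.6, 30.7, 263.6]
eef_rot: [0.999, 0.036, -0.001, -0.0]
ft_force: [-6.5, 0.7, -2.1]
finger_gap: 34.9
grasp_force: 62.9
t: 10.08
position: [642.7, 32.3, 269.8]
eef_rot: [0.999, 0.036, -0.001, 0.0]
ft_force: [-4.8, 1.2, -0.3]
finger_gap: 35.3
grasp_force: 63.0
[642.5084562   32.29915054 269.73331485] [99.0084562   7.09915054 84.63331485]
```

View pics/e.png

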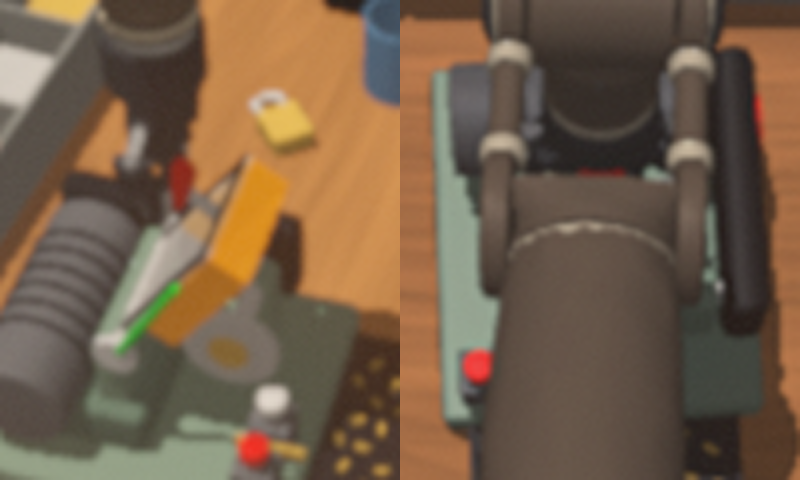

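The guard is raised and held, and the panel's front corners are at side (222,171.8) and (232,149.5). I'll fit the angle to them.

```bash
python3 - <<'E'
from h import *
P=(647,33,.073)
for d in (54,57,60,63,66):
    a=np.radians(d);o=[]
    for y in(55,-55):
        v=(20-135*np.cos(a)+5*np.sin(a),y,160+135*np.sin(a)+5*np.cos(a));o+=list(proj("side",loc(P,v)).round(1))
    print(d,o)
E
```

```text
54 [np.float64(222.1), np.float64(175.2), np.float64(233.1), np.float64(149.9)]
57 [np.float64(220.1), np.float64(173.9), np.float64(231.2), np.float64(148.6)]
60 [np.float64(218.1), np.float64(172.7), np.float64(229.3), np.float64(147.5)]
63 [np.float64(216.0), np.float64(171.5), np.float64(227.3), np.float64(146.3)]
66 [np.float64(213.8), np.float64(170.4), np.float64(225.3), np.float64(145.3)]
```

```bash
python3 - <<'E'
from h import *
import cv2
s=manip.read_camera("side");x0,y0,k=190,135,8
c=cv2.resize(s[y0:y0+70,x0:x0+60],None,fx=k,fy=k,interpolation=2);d=c.copy()
P=(647,33,.073)
def px(v): return tuple(int(q) for q in (proj("side",loc(P,v))-[x0,y0]+.5)*k)
for deg,col in((55,(255,0,0)),(60,(255,255,255))):
    a=np.radians(deg);V=lambda r,y,h:px((20-r*np.cos(a)+h*np.sin(a),y,160+r*np.sin(a)+h*np.cos(a)))
    for A,B in(((135,55,5),(135,-55,5)),((135,55,5),(20,55,5)),((135,55,5),(135,55,-35)),((135,-55,5),(135,-55,-35)),((135,55,-35),(135,-55,-35))):cv2.line(d,V(*A),V(*B),col,1)
    cv2.circle(d,V(125,0,45),6,col,1)
cv2.line(d,px((20,76,160)),px((-37.5,76,259.6)),(0,0,255),1)
cv2.imwrite("pics/f.png",np.hstack([c,d])[:,:][::1,::1] if 0 else cv2.resize(np.hstack([c,d]),None,fx=.83,fy=.83))
E
```

```text
(no output)
```

View pics/f.png

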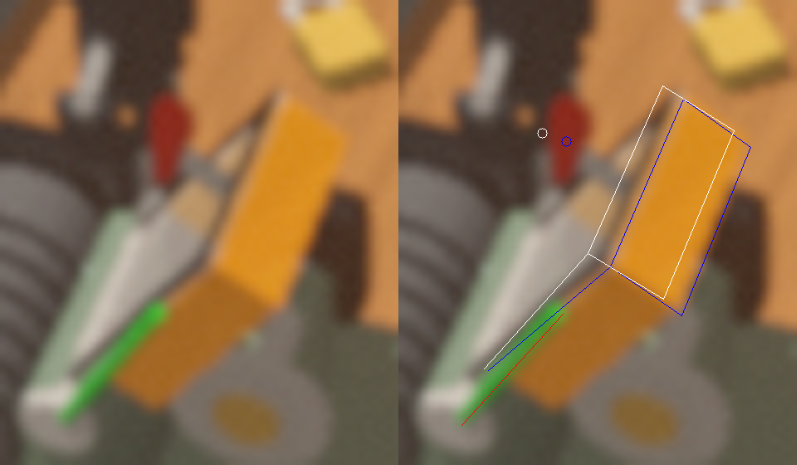

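The panel lies between the 55° and 60° overlays, at about 57–58°, while the arm's travel gives 59°. I'll raise it about 2.5° more.

```bash
python3 -m jog '[0.3,0,-0.05,0,0, 0.3,0,-0.05,0,0, 0,0,0,0,0,0,0,0,0,0]'; python3 - <<'E'
from h import *
import cv2
s=manip.read_camera("side");x0,y0,k=190,135,8
c=cv2.resize(s[y0:y0+70,x0:x0+60],None,fx=k,fy=k,interpolation=2);d=c.copy()
P=(647,33.2,.072)
def px(v): return tuple(int(q) for q in (proj("side",loc(P,v))-[x0,y0]+.5)*k)
for deg,col in((57,(255,0,0)),(60,(255,255,255))):
    a=np.radians(deg);V=lambda r,y,h:px((20-r*np.cos(a)+h*np.sin(a),y,160+r*np.sin(a)+h*np.cos(a)))
    for A,B in(((135,55,0),(135,-55,0)),((135,55,0),(20,55,0)),((135,55,0),(135,55,-35)),((135,-55,0),(135,-55,-35)),((135,55,-35),(135,-55,-35))):cv2.line(d,V(*A),V(*B),col,1)
cv2.imwrite("pics/g.png",cv2.resize(np.hstack([c,d]),None,fx=.83,fy=.83))
print(manip.sense()["position"])
E
```

```text
t: 10.87
position: [647.6, 32.7, 270.6]
eef_rot: [0.999, 0.036, -0.002, -0.0]
ft_force: [-6.7, 0.1, -1.1]
finger_gap: 34.7
grasp_force: 63.0
[647.58074834  32.658522   270.65878568]
```

View pics/g.png

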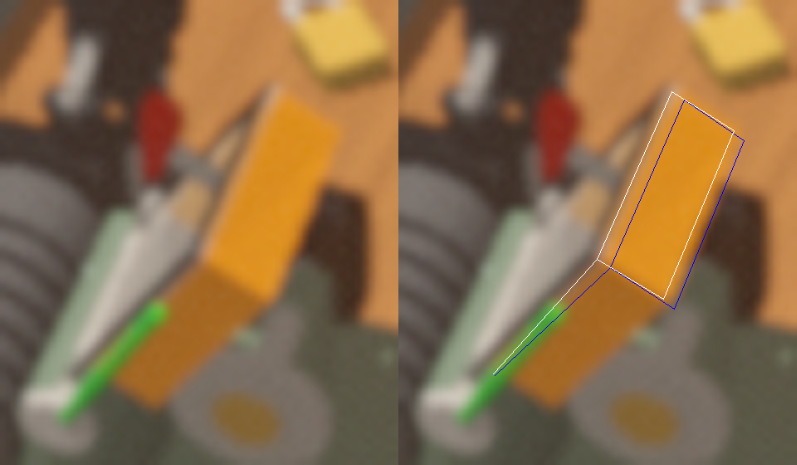

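The amber skirt now coincides with the 60° overlay, the grip is still held at 63 N and the forces are small. Handing in.

```bash
python3 -c "
from cell import manip
print(manip.job_done())"
```

```text
the job is handed in; nothing more can be done
None
```

The job is handed in: I pushed the yellow box's lever over to its off end stop with the guard still shut, then raised the guard to about 60° by its red grip, and the arm is still holding it there.

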